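# Discharge at the earthing pod, then start the board tester

### The job

Start the test of the circuit board with bare fingertips, touching everything lightly: first touch the brass plate of the earthing pod, then press the tester's square key down, and then its long bar key, each well down so that it stays down. Keep that order, leave the round key up, do not pick up or shift the earthing pod or any of the things lying about, and finish with the hand clear.

Things in the scene. Friction and masses are not known exactly. Their poses are not given: they have to be found in the camera images.
- tester: Low grey steel console fixed to the bench, 200 (x) by 260 (y) mm, flat top 50 mm above the bench. Origin: centre of its underside; z up; its -x side faces the robot. Its keys stand at x = -40 mm, y = -75, 0 and +75 mm in its frame (which is where varies). The farther half of its top carries a fixed nest with a circuit board (16 mm high) and a loose heat sink.
- key_square_top (a point): Centre of the upper face of the square key: black plastic, 26 by 26 mm, rounded edges, in an aluminium collar 38 mm square and 5 mm high. Up, the face is 18 mm above the tester's top (68 mm above the bench); the point moves down with the key. Axes parallel to the tester's.
- key_square (a joint): How far the square key is down, in m: 0 = up, 0.010 = at its bottom stop (its face then still 3 mm above the collar). No spring: it resists with about 3 N all the way and stays where it is left. Counts as pressed from 0.006.
- key_bar_top (a point): Centre of the upper face of the long bar key: black plastic, 60 mm along the tester's x, 22 mm along its y, in an aluminium collar 72 by 34 mm and 5 mm high. Heights as for the square key; moves down with the key.
- key_bar (a joint): How far the bar key is down, in m: as for the square key (0 up, 0.010 bottom stop, about 3 N, stays where it is left, counts as pressed from 0.006).
- key_round_top (a point): Centre of the upper face of the round key, which is to be left up: black plastic, 28 mm across, in a round aluminium collar 40 mm across. Heights as for the square key.
- key_round (a joint): How far the round key is down, in m: 0 = up; built like the others. It must stay below 0.003.
- earth_pod: Earthing pod: loose black puck on the bench, 72 mm across and 24 mm high, 0.6 kg, with a brass touch plate on top; stands left or right of the tester. Origin: centre of its underside; z up. Must not be shifted more than 20 mm or lifted.
- earth_plate_top (a point): Centre of the upper face of the brass touch plate: 48 mm across, 32 mm above the bench. The plate is sprung: it gives up to 6 mm, starts to move at about 1.2 N, reaches its stop at about 5 N and comes back up.
- reel: Bystander: loose reel of solder wire standing on its flange, 60 mm across, 38 mm high; on the other side of the tester from the pod. Origin: centre of its underside.
- jar: Bystander: small loose amber flux jar, 44 mm across, 50 mm high. Origin: centre of its underside.
- screwdriver: Bystander: loose screwdriver, 170 mm long, lying on the bench to the right of the tester, its blade pointing towards the tester. Origin: on the bench at about its middle; its x axis runs along it.
- heatsink: Bystander: loose finned aluminium heat sink, 40 by 40 by 20 mm, lying on the farther half of the tester's top. Origin: centre of its underside.
Things that resemble listed ones, but are neither listed nor needed, are in the scene too. Leave any turquoise look-alike of the earth_pod alone.

How it is judged:
By the outcome, as a careful person would: the job done as asked, in the order asked, and still so for the second after the job is handed in, with the robot touching nothing.
It also fails if it takes over 43 s, if anything falls off the work surface, if the arm or the gripper's body presses on something with over 40 N, if the wrist force passes 120 N, or if a joint passes its speed limit or range.

### The arm

A 6-joint arm with a two-finger parallel gripper is mounted at the origin on the work surface. World frame = base frame: x ahead of the robot, y to its left, z up, the work surface at z = 0. Lengths are in mm, angles in degrees, forces in N, time in s.
With the tool pointing down it reaches from about 275 to 875 mm from the base axis. Payload 12.5 kg.
Tool frame: the origin (TCP) lies at the very end of the fingers, on their centre line; the grasp point (between the pads) lies 19 mm behind it; z points along the fingers, y is the direction in which the jaws open and shut (so a half turn about z gives the same grasp; the last joint's range is limited). The gripper opens to 85 mm and grips with 20 to 120 N. Pads are 22 mm wide; open, the fingers measure 114 mm over their backs; the gripper's body (76 mm by 85 mm) begins 54 mm behind the grasp point. The pads swing forward as they close: fully open they stand 13 mm farther back than shut.
Start: joints at [64.939, 20.094, 94.641, -0, 65.266, -4.847], TCP at [190.008, 516.121, 201.19] pointing down, gripper open.
Joint ranges: [-157.81, 157.81], [-45, 120.19], [0.68, 151.7], [-89.99, 269.99], [4.06, 180], [-164.3, 164.3]. Speed limits (degrees/s): [127.2, 127.2, 159.86, 180, 180, 180].

### API

Orientations are given as [roll, pitch, yaw] about the fixed x, y, z axes, in that order (R = Rz(yaw) Ry(pitch) Rx(roll)).
In Python, from plant import r gives the robot as it stands.
- The arm moves only by the shell command python3 -m pendant 'ROWS' [FORCE]. ROWS is JSON, one flat list of numbers, 7 for each row, row after row: the shift along the tool's x, y, z in mm, then the turn, a rotation vector about the tool's x, y, z in degrees, then the opening, from 0 (shut) to 1 (fully open). In form: [dx, dy, dz, wx, wy, wz, fingers, dx, dy, dz, wx, wy, wz, fingers, ...]. A call has 1 to 20 rows; each row is the pose to reach, as a shift and turn from the pose commanded when the call began, along the tool's axes at that moment; what a row does not reach only later rows make up. A row lasts 1/12 s, in which the tool goes at most 41.7 mm and 7.16 degrees, less where a joint would pass 70% of its speed; a pose out of reach is approached as far as the arm can. A call with a gripper value outside its range is refused whole. The fingers move at their own pace and stop on an object; FORCE is the grip in N (left out, the last holds). Time passes only in rows, so rows that repeat a pose let the fingers close. It gives the time, the measured TCP pose, the force and the opening at its end, in the units of the state.
- r.state(): the state, without advancing time (a new reading comes with each control period).
- r.snapshot(name): name is "side" or "top"; returns a dict with "frame" (420x560x3 uint8, red, green, blue), "fx", "fy", "cx", "cy" (pixels), "R" (3x3) and "t" (3): a world point X has camera coordinates R X + t. Camera axes: x right, y down, z forward; pixel columns grow to the right and rows downward; lengths in mm; the calibration is good to about 2 mm. A picture is of the moment at which its call begins. There is no depth.
- r.job_done(): hands the job in, once; it reports no verdict.
The state is a dict: "t": time; "joints": joint angles; "qd": joint speeds; "joint_efforts": joint torques, N m; "eef_pos": TCP position; "eef_rot": TCP orientation; "ft_force": force on the tool from outside, world axes, zero at the start; "ft_torque": the same for the moment, N m; "opening": finger opening in mm.
Only numpy, scipy, OpenCV 4.12 (cv2) and the standard library are available. Lean on these libraries where they do the work, as an engineer would, in place of code of your own. Each camera call takes 0.05 s, during which the arm holds its last target.

## Working session

There is one attempt and no reset: what is moved stays moved. The work goes in short steps, Python scripts to look and compute and a shell command to move; the robot and the scene stay as the last step left them, time stands still between calls to the robot, and variables do not carry over. Pictures are saved under pics/ and viewed, and the job is handed in when it is done.

```bash
ls; mkdir -p pics
python3 - <<'E'
from plant import r
import cv2,pickle
for n in("top","side"):
    s=r.snapshot(n); pickle.dump(s,open(n+".pkl","wb"))
    cv2.imwrite(f"pics/{n}0.png",s["frame"][:,:,::-1])
    print(n,s["fx"],s["cx"],s["cy"],s["R"],s["t"])
st=r.state();print({k:st[k] for k in("t","eef_pos","eef_rot","ft_force","opening")})
E
```

```text
pics
top 441.49852622285835 282.5621685188949 199.96885367227964 [[-2.82816000e-02 -9.99599995e-01  3.94081654e-05]
 [-9.81449253e-01  2.77605838e-02 -1.89701646e-01]
 [ 1.89624670e-01 -5.40374318e-03 -9.81841782e-01]] [-31.0558532  542.70883302 906.90188952]
side 541.3462379409211 278.28301701220033 211.98487730748954 [[-0.99687523 -0.07692762 -0.01794215]
 [-0.0393462   0.68052256 -0.73166995]
 [ 0.06849566 -0.72867769 -0.6814229 ]] [ 528.16313252   96.60978443 1257.01102353]
{'t': 0.1, 'eef_pos': array([189.87822601, 515.8543182 , 200.71346592]), 'eef_rot': array([-1.79941917e+02, -4.67530596e-03,  1.59785555e+02]), 'ft_force': array([ 0.38007634,  0.02321231, -0.69955343]), 'opening': 85.66665935064533}
```

View pics/top0.png

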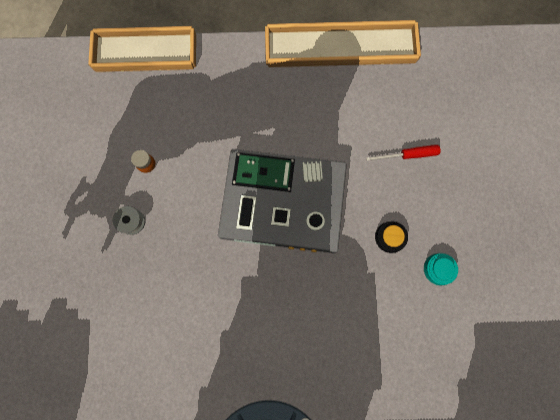

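View pics/side0.png

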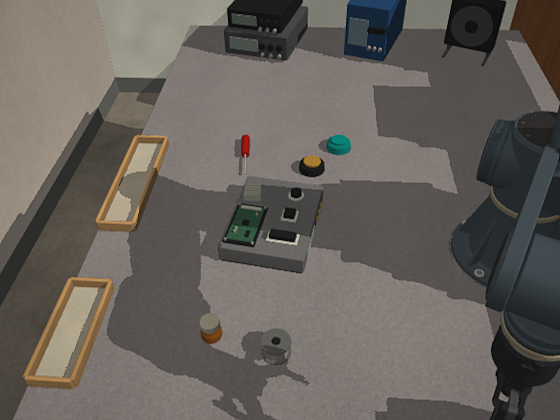

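The top view shows the bar key at (246,212), the square key at (281,216) and the round key at (316,220). The heat sink is at (313,171), the jar at (143,161), the reel at (128,220) and the screwdriver at (405,153). There are two pod candidates: the black puck with a brass top at (392,237), and the turquoise one at (442,269). The black and brass one fits the description. Next I'll enlarge it and measure.

```bash
cat > h.py <<'E'
import numpy as np,pickle,cv2
def ray(s,px,z):
    R=np.array(s["R"]);t=np.array(s["t"]);c=-R.T@t
    d=R.T@np.array([(px[0]-s["cx"])/s["fx"],(px[1]-s["cy"])/s["fy"],1.])
    return c+d*(z-c[2])/d[2]
def cents(s,mask,amin=20):
    n,l,st,c=cv2.connectedComponentsWithStats(mask.astype(np.uint8))
    return [(st[i,4],tuple(st[i,:4]),c[i]) for i in range(1,n) if st[i,4]>=amin]
E
python3 - <<'E'
from h import *
T=pickle.load(open("top.pkl","rb"));S=pickle.load(open("side.pkl","rb"))
a=T["frame"][140:290,215:465,::-1];b=S["frame"][120:280,210:360,::-1]
cv2.imwrite("pics/c1.png",cv2.resize(a,None,fx=3.2,fy=3.2,interpolation=cv2.INTER_CUBIC)[:480,:800])
cv2.imwrite("pics/c2.png",cv2.resize(b,None,fx=3.7,fy=3.7,interpolation=cv2.INTER_CUBIC))
for n,s in(("top",T),("side",S)):
    h=cv2.cvtColor(s["frame"],cv2.COLOR_RGB2HSV)
    m=(h[...,0]>12)&(h[...,0]<28)&(h[...,1]>150)&(h[...,2]>100)
    for A,bx,c in cents(s,m):print(n,"brass",A,bx,c.round(1),ray(s,c,32).round(1))
    m=h[...,2]<45
    for A,bx,c in cents(s,m):
        if A<900:print(n,"dark",A,bx,c.round(1),ray(s,c,68).round(1))
E
```

```text
top brass 1515 (np.int32(266), np.int32(21), np.int32(155), np.int32(44)) [351.5  39.8] [ 929.7 -221.8   32. ]
top brass 1401 (np.int32(89), np.int32(27), np.int32(106), np.int32(44)) [140.4  48.8] [920.5 280.7  32. ]
top brass 373 (np.int32(383), np.int32(225), np.int32(22), np.int32(22)) [393.3 235.7] [ 459.2 -285.9   32. ]
top dark 398 (np.int32(235), np.int32(153), np.int32(60), np.int32(39)) [272.4 174.3] [595.6 -26.   68. ]
top dark 78 (np.int32(233), np.int32(155), np.int32(6), np.int32(26)) [235.6 167.5] [613.1  53.3  68. ]
top dark 68 (np.int32(259), np.int32(167), np.int32(9), np.int32(9)) [263.1 170.8] [603.9  -6.   68. ]
top dark 35 (np.int32(242), np.int32(173), np.int32(10), np.int32(5)) [246.4 174.7] [596.3  30.1  68. ]
top dark 267 (np.int32(240), np.int32(198), np.int32(13), np.int32(28)) [245.9 211.4] [515.9  32.3  68. ]
top dark 136 (np.int32(275), np.int32(210), np.int32(12), np.int32(13)) [280.4 215.8] [504.6 -40.7  68. ]
top dark 118 (np.int32(310), np.int32(214), np.int32(12), np.int32(13)) [315.3 220.1] [ 493.2 -114.4   68. ]
top dark 44 (np.int32(122), np.int
[... 3021 characters left out ...]
), np.int32(28), np.int32(13)) [282.1 234.9] [517.1  37.   68. ]
side dark 40 (np.int32(28), np.int32(231), np.int32(13), np.int32(19)) [ 34.1 239.9] [1074.8   85.9   68. ]
side dark 21 (np.int32(245), np.int32(231), np.int32(5), np.int32(6)) [246.8 233.3] [597.2  36.7  68. ]
side dark 477 (np.int32(481), np.int32(232), np.int32(28), np.int32(80)) [495.2 282.2] [ 71.6 146.5  68. ]
side dark 34 (np.int32(458), np.int32(263), np.int32(22), np.int32(19)) [468.5 272.9] [121.3 124.6  68. ]
side dark 217 (np.int32(504), np.int32(313), np.int32(56), np.int32(43)) [529.2 343.4] [ 40.5 290.7  68. ]
side dark 44 (np.int32(272), np.int32(338), np.int32(8), np.int32(6)) [275.5 340.5] [509.5 315.   68. ]
```

View pics/c1.png

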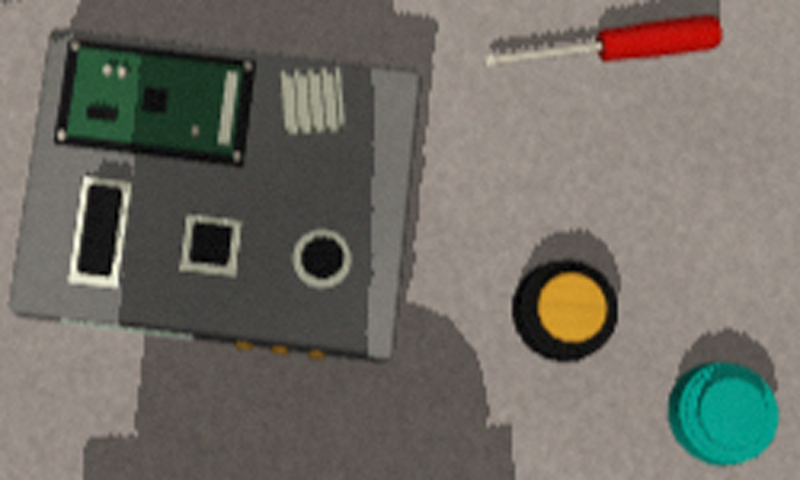

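View pics/c2.png

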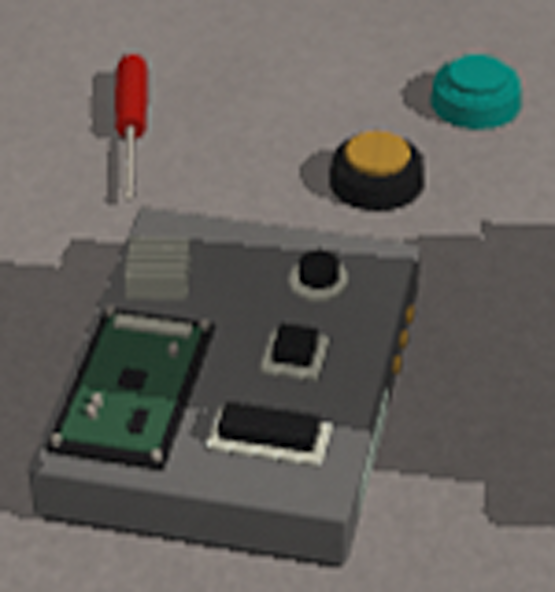

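Both views put the plate at (459,-286), within 0.3 mm of each other. The key spacings come out at 74.4 and 74.8 mm against a nominal 75, and the tester is yawed about -8.7°. The black and brass pod is confirmed in both crops; the turquoise one gets left alone.

```bash
cat > go.py <<'E'
import sys,numpy as np
from scipy.spatial.transform import Rotation as Ro
from plant import r
s=r.state();R=Ro.from_euler("xyz",s["eef_rot"],degrees=True)
for a in sys.argv[1:]:
    p=np.array(eval(a),float);print(a,R.inv().apply(p-s["eef_pos"]).round(1))
print(s["t"],s["eef_pos"].round(1),s["eef_rot"].round(2),np.round(s["ft_force"],2),s["opening"])
E
python3 go.py 459,-286,150 459,-286,80 300,100,201
```

```text
459,-286,150 [-529.6 -659.4   51.3]
459,-286,80 [-529.6 -659.4  121.3]
300,100,201 [-2.470e+02 -3.522e+02  1.000e-01]
0.1 [189.9 515.9 200.7] [-179.94   -0.    159.79] [ 0.38  0.02 -0.7 ] 85.66665935064533
```

```bash
python3 -m pendant '[-265,-330,0,0,0,-6,0,-265,-330,0,0,0,-11.5,0,-265,-330,0,0,0,-11.5,0,-265,-330,0,0,0,-11.5,0,-265,-330,0,0,0,-11.5,0,-265,-330,0,0,0,-11.5,0,-265,-330,0,0,0,-11.5,0,-265,-330,0,0,0,-11.5,0,-265,-330,0,0,0,-11.5,0,-265,-330,0,0,0,-11.5,0,-530,-659,0,0,0,-11.5,0,-530,-659,0,0,0,-11.5,0,-530,-659,0,0,0,-11.5,0,-530,-659,0,0,0,-11.5,0,-530,-659,0,0,0,-11.5,0,-530,-659,0,0,0,-11.5,0,-530,-659,0,0,0,-11.5,0,-530,-659,0,0,0,-11.5,0,-530,-659,0,0,0,-11.5,0,-530,-659,0,0,0,-11.5,0]' 20; python3 go.py 459,-286,150 459,-286,50
```

```text
t: 1.77
eef_pos: [455.7, -275.9, 200.9]
eef_rot: [180.0, -0.0, 171.3]
ft_force: [1.1, 0.4, 0.2]
opening: -0.2
459,-286,150 [-4.8 -9.5 50.8]
459,-286,50 [ -4.9  -9.6 150.8]
1.7667 [ 455.7 -275.9  200.9] [ 1.7998e+02 -3.0000e-02  1.7126e+02] [1.07 0.45 0.17] -0.23226816120147217
```

```bash
python3 -m pendant '[0,0,40,0,0,0,0,0,0,80,0,0,0,0,0,0,80,0,0,0,0,0,0,80,0,0,0,0,0,0,80,0,0,0,0]'; python3 go.py 459,-286,50 459,-286,32
```

```text
t: 2.18
eef_pos: [456.5, -273.9, 123.1]
eef_rot: [-180.0, 0.1, 171.3]
ft_force: [0.7, 0.3, 1.1]
opening: -0.3
459,-286,50 [ -4.2 -11.5  73.1]
459,-286,32 [ -4.2 -11.5  91.1]
2.1833 [ 456.5 -273.9  123.1] [-1.7996e+02  9.0000e-02  1.7131e+02] [0.71 0.32 1.07] -0.2562905927335892
```

```bash
python3 -m pendant '[-4,-11.5,35,0,0,0,0,-4,-11.5,65,0,0,0,0,-4,-11.5,80,0,0,0,0,-4,-11.5,80,0,0,0,0,-4,-11.5,80,0,0,0,0,-4,-11.5,80,0,0,0,0]'; python3 go.py 459,-286,32 459,-286,29
python3 - <<'E'
from plant import r
import cv2,numpy as np
A=[r.snapshot(n)["frame"] for n in("top","side")]
a=cv2.resize(A[0][150:300,300:450],(400,400));b=cv2.resize(A[1][80:200,240:360],(400,400))
cv2.imwrite("pics/p1.png",np.hstack([a,b])[:,:,::-1])
E
```

```text
t: 2.68
eef_pos: [459.3, -286.4, 43.8]
eef_rot: [-179.9, 0.2, 171.3]
ft_force: [0.4, 0.3, 0.2]
opening: 0.4
459,-286,32 [ 0.4  0.4 11.8]
459,-286,29 [ 0.4  0.4 14.8]
2.6833 [ 459.3 -286.4   43.8] [-179.9     0.19  171.31] [0.43 0.28 0.17] 0.35219535043603406
```

View pics/p1.png

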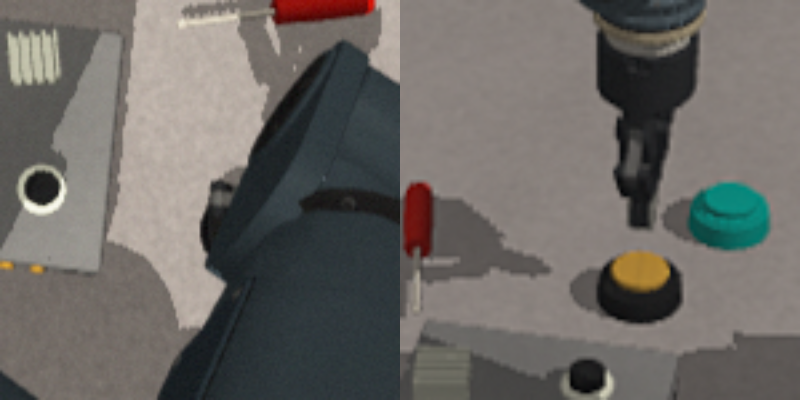

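The side view shows the fingertip above and in line with the plate, clear of the turquoise pod. The gap looks bigger than 12 mm, so I'll check it by projecting the TCP.

Run:
```python
from h import *
from plant import r
S=r.snapshot("side");st=r.state();print(st["t"],st["eef_pos"].round(1),st["joints"].round(1),st["opening"])
R=np.array(S["R"]);t=np.array(S["t"])
im=S["frame"][80:200,240:360,::-1].copy()
im=cv2.resize(im,(600,600),interpolation=cv2.INTER_CUBIC)
for X in(st["eef_pos"],st["eef_pos"]+[0,0,20],[459,-286,32]):
    c=R@X+t;p=(S["fx"]*c[0]/c[2]+S["cx"],S["fy"]*c[1]/c[2]+S["cy"]);print(np.round(p,1))
    cv2.circle(im,(int((p[0]-240)*5),int((p[1]-80)*5)),4,(0,0,255),1)
cv2.imwrite("pics/p2.png",im)
```

```text
2.8333 [ 458.8 -286.2   43. ] [ -36.9   31.5  103.1   -0.    45.3 -118.2] 0.03738399009937284
[312.2 157.5]
[312.4 151.6]
[312.1 160.8]
```

View pics/p2.png

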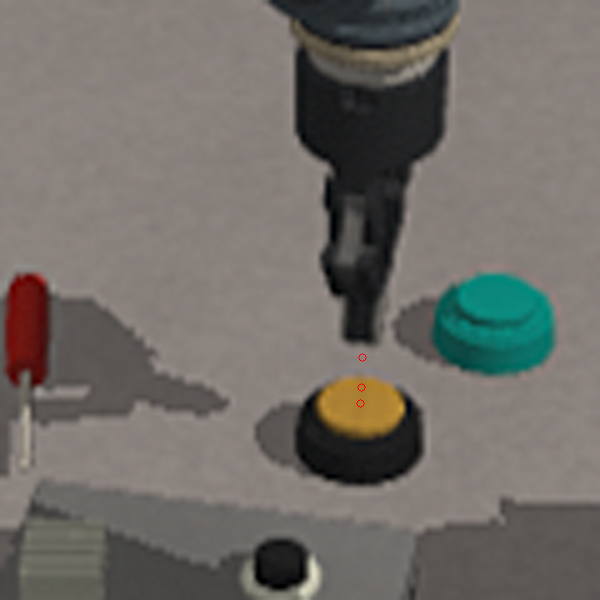

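The visible tip sits about 9 px above where the reported TCP projects. That means the tip is either about 30 mm high or about 30 mm towards -y. I need another view before going down.

Run:
```python
from h import *
from plant import r
T=r.snapshot("top");st=r.state()
R=np.array(T["R"]);t=np.array(T["t"])
im=cv2.resize(T["frame"][180:280,340:440,::-1],(600,600),interpolation=cv2.INTER_CUBIC)
im=cv2.convertScaleAbs(im,alpha=2.2,beta=20)
for X in(st["eef_pos"],st["eef_pos"]+[0,0,73],st["eef_pos"]+[0,0,150],[459,-286,32]):
    c=R@X+t;p=(T["fx"]*c[0]/c[2]+T["cx"],T["fy"]*c[1]/c[2]+T["cy"]);print(np.round(p,1))
    cv2.circle(im,(int((p[0]-340)*6),int((p[1]-180)*6)),4,(0,0,255),1)
cv2.imwrite("pics/p3.png",im)
S=pickle.load(open("side.pkl","rb"));R=np.array(S["R"]);t=np.array(S["t"]);
im=S["frame"][300:420,440:560,::-1];im=cv2.convertScaleAbs(cv2.resize(im,(600,600),interpolation=cv2.INTER_CUBIC),alpha=2,beta=20)
X=np.array([189.9,515.9,200.7])
for d in(0,13,73,160):
    c=R@(X+[0,0,d])+t;p=(S["fx"]*c[0]/c[2]+S["cx"],S["fy"]*c[1]/c[2]+S["cy"]);print(np.round(p,1))
    cv2.circle(im,(int((p[0]-440)*5),int((p[1]-300)*5)),4,(0,0,255),1)
cv2.imwrite("pics/p4.png",im)
```

```text
[394.6 235.4]
[403.7 231.4]
[415.  226.3]
[393.3 235.8]
[489.6 421.7]
[491.9 417.3]
[503.4 395.6]
[522.7 359.2]
```

View pics/p3.png

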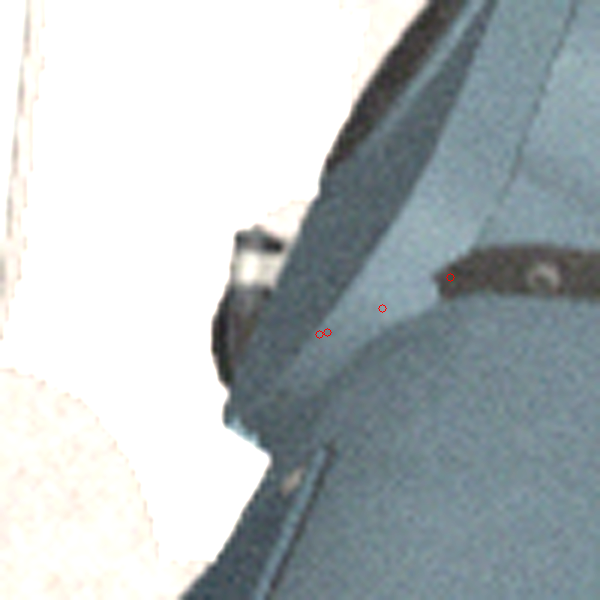

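View pics/p4.png

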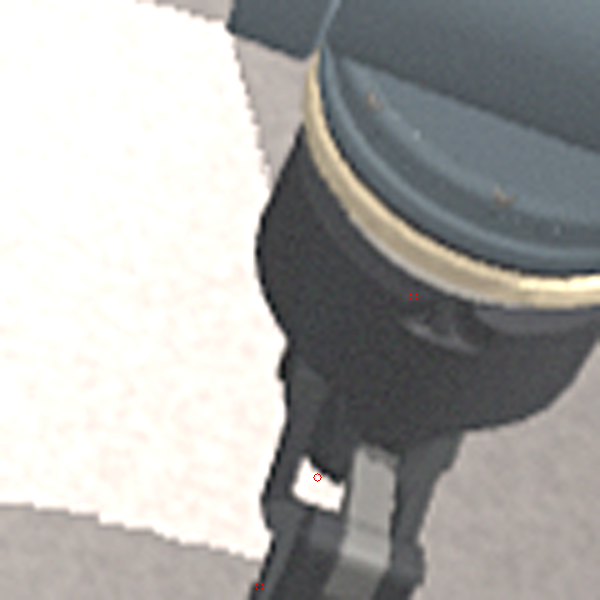

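The top view rules out a sideways shift, because the gripper sits where it should in y. So the gap is in height, or the drawn tip is shorter than the real one. I'll come down in small steps and watch the force.

```bash
for i in 1; do python3 -m pendant '[0,0,3,0,0,0,0,0,0,6,0,0,0,0,0,0,9,0,0,0,0,0,0,9,0,0,0,0,0,0,9,0,0,0,0]'; done; python3 go.py 459,-286,32
python3 - <<'E'
from plant import r
import cv2,numpy as np
b=r.snapshot("side")["frame"][80:200,240:360]
cv2.imwrite("pics/p5.png",cv2.resize(b,(600,600),interpolation=cv2.INTER_CUBIC)[:,:,::-1])
E
```

```text
t: 3.3
eef_pos: [457.7, -285.6, 31.8]
eef_rot: [180.0, -0.0, 171.3]
ft_force: [0.2, 0.2, -0.2]
opening: -0.2
459,-286,32 [-1.3 -0.2 -0.2]
3.3 [ 457.7 -285.6   31.8] [ 1.7998e+02 -4.0000e-02  1.7128e+02] [ 0.24  0.22 -0.15] -0.21154879566400084
```

View pics/p5.png

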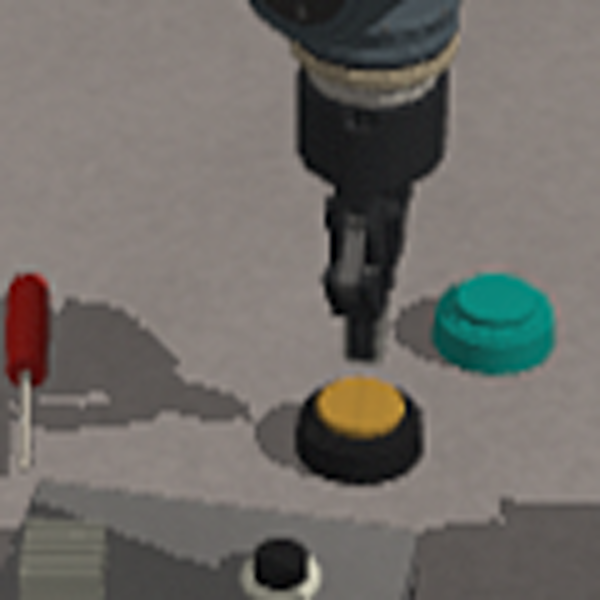

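At TCP z 31.8 there is no contact, so there is a real offset that the side view alone can't split into y and z. I'll back off to a free spot that both cameras can see and triangulate the tip.

```bash
python3 -m pendant '[0,0,-40,0,0,0,0,0,0,-80,0,0,0,0,0,0,-100,0,0,0,0,180,-194,-100,0,0,0,0,180,-194,-100,0,0,0,0,180,-194,-100,0,0,0,0,180,-194,-100,0,0,0,0,180,-194,-100,0,0,0,0,180,-194,-100,0,0,0,0,180,-194,-100,0,0,0,0,180,-194,-100,0,0,0,0,180,-194,-100,0,0,0,0,180,-194,-100,0,0,0,0]'
python3 - <<'E'
from h import *
from plant import r
st=r.state();print(st["t"],st["eef_pos"].round(1))
for n in("top","side"):
    T=r.snapshot(n);pickle.dump(T,open(n+"2.pkl","wb"))
    R=np.array(T["R"]);t=np.array(T["t"])
    c=R@st["eef_pos"]+t;p=(T["fx"]*c[0]/c[2]+T["cx"],T["fy"]*c[1]/c[2]+T["cy"]);print(np.round(p,1))
    x0=int(np.clip(p[0]-60,0,440));y0=int(np.clip(p[1]-60,0,300));print(x0,y0)
    im=cv2.resize(T["frame"][y0:y0+120,x0:x0+120,::-1],(600,600),interpolation=cv2.INTER_CUBIC)
    im=cv2.convertScaleAbs(im,alpha=1.7,beta=10)
    cv2.circle(im,(int((p[0]-x0)*5),int((p[1]-y0)*5)),4,(0,0,255),1)
    cv2.imwrite(f"pics/q_{n}.png",im)
E
```

```text
t: 4.43
eef_pos: [251.2, -449.6, 132.2]
eef_rot: [180.0, 0.0, 171.3]
ft_force: [0.3, -0.1, 0.2]
opening: -0.4
4.4333 [ 251.2 -449.6  132.2]
[502.1 338. ]
440 278
[389.3  98.8]
329 38
```

View pics/q_top.png

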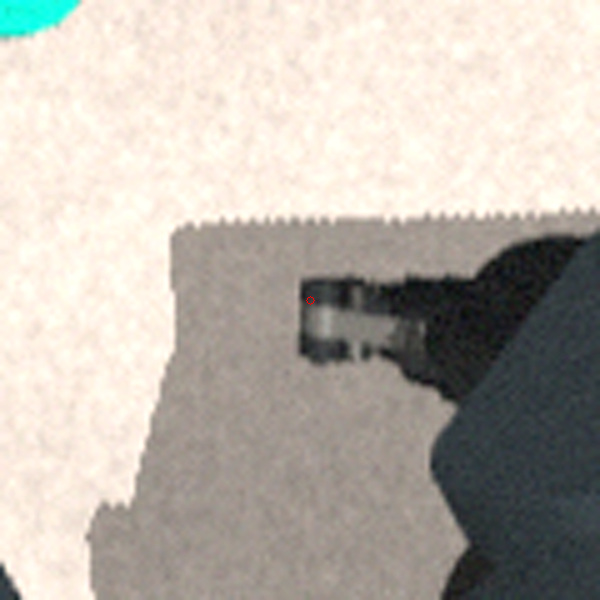

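View pics/q_side.png

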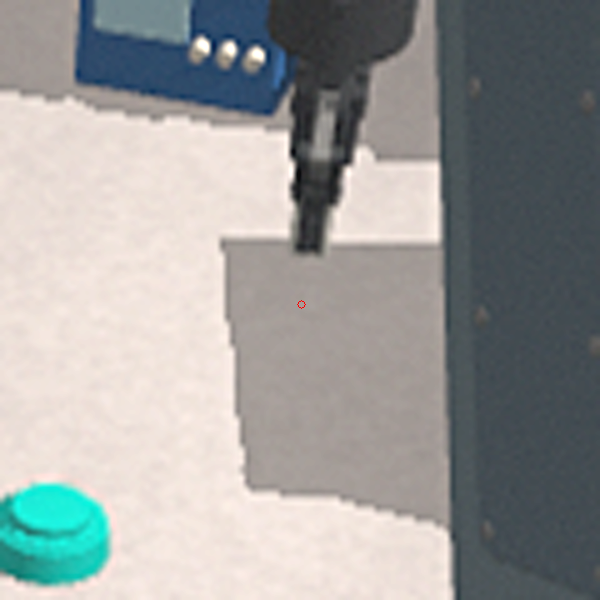

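Neither view settles it alone, since the tip lies behind the knuckles in the top view. I'll use the cream wrist ring as a common feature. Its distance from the TCP along the tool axis must be the same in every picture.

Run:
```python
from h import *
a=pickle.load(open("side.pkl","rb"))["frame"][290:420,430:560]
b=pickle.load(open("side2.pkl","rb"))["frame"][0:130,320:450]
im=np.hstack([cv2.resize(x,(400,400),interpolation=cv2.INTER_CUBIC) for x in(a,b)])
cv2.imwrite("pics/r1.png",cv2.convertScaleAbs(im[:,:,::-1],alpha=1.8,beta=10))
S=pickle.load(open("side.pkl","rb"));R=np.array(S["R"]);t=np.array(S["t"])
for X in([189.9,515.9,200.7],[458.8,-286.2,43],[251.2,-449.6,132.2]):
    for d in(-19,0,30,60,100,130,160,200,250):
        c=R@(np.array(X)+[0,0,d])+t;print(d,np.round((S["fx"]*c[0]/c[2]+S["cx"],S["fy"]*c[1]/c[2]+S["cy"],541*30/c[2]),1))
```

```text
-19 [486.2 427.9  21.1]
0 [489.6 421.7  21.4]
30 [495.  411.4  22. ]
60 [500.8 400.5  22.7]
100 [509.  385.   23.5]
130 [515.7 372.5  24.3]
160 [522.7 359.2  25. ]
200 [532.8 340.2  26.1]
250 [546.7 313.9  27.7]
-19 [312.1 163.1  11. ]
0 [312.2 157.5  11.1]
30 [312.5 148.5  11.2]
60 [312.8 139.3  11.4]
100 [313.2 126.6  11.6]
130 [313.5 116.7  11.8]
160 [313.8 106.5  11.9]
200 [314.2  92.4  12.2]
250 [314.8  74.   12.5]
-19 [388.5 104.7  10.6]
0 [389.3  98.8  10.7]
30 [390.6  89.3  10.9]
60 [392.   79.5  11. ]
100 [393.8  66.1  11.2]
130 [395.3  55.6  11.4]
160 [396.8  44.9  11.6]
200 [398.9  30.   11.8]
250 [401.6  10.7  12.1]
```

View pics/r1.png

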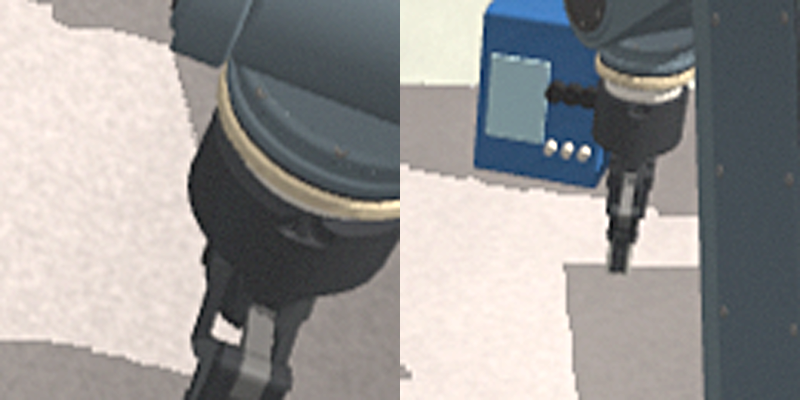

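The ring comes out about 220 mm behind the TCP in all three pictures, so the arm pose is right. The drawn fingertips really do end some 35–45 mm short of the reported TCP. From here I'll let the force reading decide: back over the plate, then small steps down.

```bash
python3 go.py 459,-286,132 459,-286,34 && python3 -m pendant '[-180,194,0,0,0,0,0,-180,194,0,0,0,0,0,-180,194,0,0,0,0,0,-180,194,0,0,0,0,0,-180,194,0,0,0,0,0,-180,194,0,0,0,0,0,-180,194,0,0,0,0,0,-180,194,0,0,0,0,0,-180,194,30,0,0,0,0,-180,194,60,0,0,0,0,-180,194,85,0,0,0,0,-180,194,96,0,0,0,0,-180,194,96,0,0,0,0,-180,194,96,0,0,0,0]'; python3 go.py 459,-286,30
```

```text
459,-286,132 [-180.6  192.7    0.2]
459,-286,34 [-180.6  192.7   98.2]
4.5333 [ 251.5 -449.5  132.2] [179.99   0.   171.37] [ 0.05 -0.37 -0.03] 0.038228152663585896
t: 5.7
eef_pos: [458.0, -285.9, 36.7]
eef_rot: [-180.0, -0.0, 171.3]
ft_force: [-0.2, -0.7, 0.2]
opening: 0.1
459,-286,30 [-1.   0.   6.7]
5.7 [ 458.  -285.9   36.7] [-1.800e+02 -1.000e-02  1.713e+02] [-0.21 -0.69  0.25] 0.1362628672763939
```

```bash
python3 -m pendant '[0,0,2,0,0,0,0,0,0,3.5,0,0,0,0,0,0,5,0,0,0,0,0,0,5,0,0,0,0]';python3 -m pendant '[0,0,1,0,0,0,0,0,0,2,0,0,0,0,0,0,2,0,0,0,0]';python3 -m pendant '[0,0,1,0,0,0,0,0,0,2,0,0,0,0,0,0,2,0,0,0,0]'
```

```text
t: 6.03
eef_pos: [458.1, -285.9, 31.6]
eef_rot: [-180.0, 0.0, 171.3]
ft_force: [0.1, 1.0, 0.2]
opening: -0.1
t: 6.28
eef_pos: [457.9, -285.7, 29.1]
eef_rot: [180.0, -0.0, 171.3]
ft_force: [0.6, -1.0, -0.0]
opening: 0.4
t: 6.53
eef_pos: [457.8, -285.6, 27.0]
eef_rot: [180.0, -0.0, 171.3]
ft_force: [-1.0, 0.5, -0.3]
opening: 0.1
```

At TCP z 27 the plate would be pushing back with about 4 N, but I read none. So the tip really is higher than reported, and I continue down in steps.

```bash
python3 -m pendant '[0,0,3,0,0,0,0,0,0,6,0,0,0,0,0,0,9,0,0,0,0,0,0,9,0,0,0,0]';python3 - <<'E'
from plant import r
import cv2,numpy as np
print(r.state()["ft_force"].round(2))
b=r.snapshot("side")["frame"][80:200,240:360]
cv2.imwrite("pics/p6.png",cv2.resize(b,(600,600),interpolation=cv2.INTER_CUBIC)[:,:,::-1])
E
```

```text
t: 6.87
eef_pos: [457.6, -285.4, 17.5]
eef_rot: [180.0, -0.1, 171.3]
ft_force: [-0.3, -0.1, -0.2]
opening: 0.0
[-0.34 -0.13 -0.21]
```

View pics/p6.png

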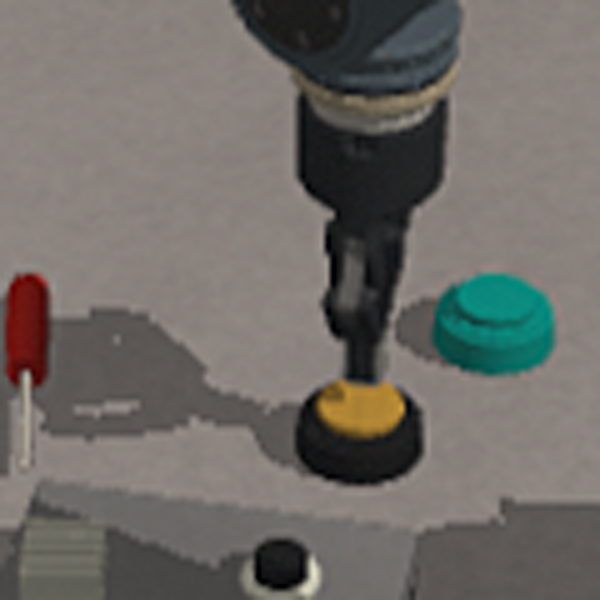

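The tip is now above the rear half of the plate, its shadow falls on the plate at (335,393) in the crop, and there is no force. I continue with shorter steps.

```bash
python3 -m pendant '[0,0,2,0,0,0,0,0,0,4,0,0,0,0,0,0,6,0,0,0,0,0,0,6,0,0,0,0]'; python3 -m pendant '[0,0,1.5,0,0,0,0,0,0,3,0,0,0,0,0,0,3,0,0,0,0]';python3 - <<'E'
from plant import r
import cv2,numpy as np
print(r.state()["ft_force"].round(2))
b=r.snapshot("side")["frame"][80:200,240:360]
cv2.imwrite("pics/p7.png",cv2.resize(b,(600,600),interpolation=cv2.INTER_CUBIC)[:,:,::-1])
E
```

```text
t: 7.25
eef_pos: [457.8, -285.6, 11.8]
eef_rot: [180.0, -0.0, 171.3]
ft_force: [-0.4, -0.1, -0.0]
opening: -0.1
t: 7.5
eef_pos: [457.8, -285.6, 8.9]
eef_rot: [180.0, -0.0, 171.3]
ft_force: [0.1, -0.1, -0.4]
opening: -0.1
[ 0.05 -0.09 -0.42]
```

View pics/p7.png

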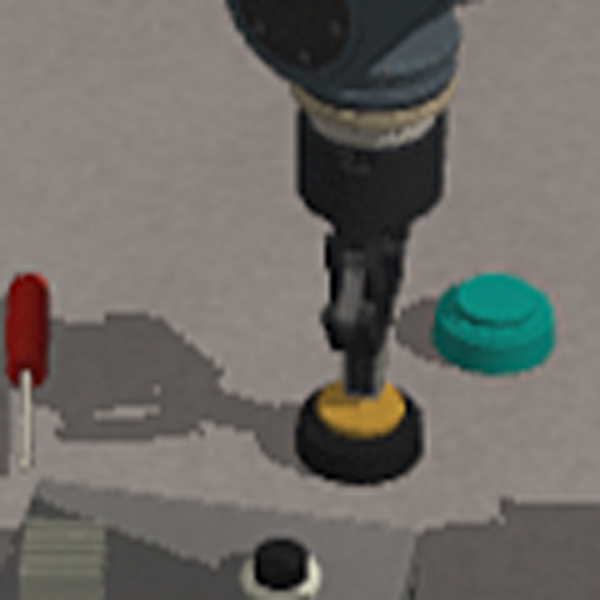

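The tip is at row 392 with its shadow closing in at (340,403), still without force. I'll go on in 3 mm calls.

```bash
python3 -m pendant '[0,0,1.5,0,0,0,0,0,0,3,0,0,0,0,0,0,3,0,0,0,0]'; python3 -m pendant '[0,0,1.5,0,0,0,0,0,0,3,0,0,0,0,0,0,3,0,0,0,0]'
```

```text
t: 7.8
eef_pos: [457.8, -285.6, 5.9]
eef_rot: [180.0, -0.0, 171.3]
ft_force: [0.2, -0.7, 0.5]
opening: 0.1
t: 8.05
eef_pos: [457.8, -285.6, 2.9]
eef_rot: [180.0, -0.0, 171.3]
ft_force: [-0.4, 0.2, -0.7]
opening: 0.4
```

Run:
```python
from plant import r
import cv2,numpy as np
print(r.state()["ft_force"].round(2))
b=r.snapshot("side")["frame"][80:200,240:360]
cv2.imwrite("pics/p8.png",cv2.resize(b,(600,600),interpolation=cv2.INTER_CUBIC)[:,:,::-1])
```

```text
[-0.38  0.23 -0.68]
```

View pics/p8.png

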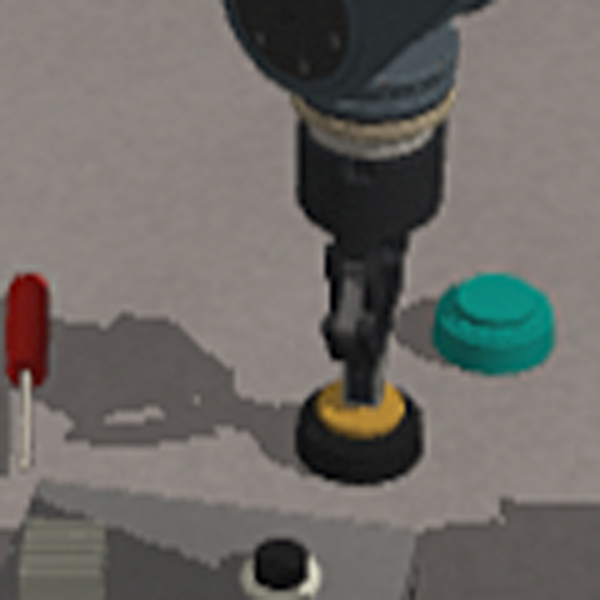

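The tip is at row 403 and its shadow nearly meets it, so contact should be within a few mm.

```bash
for i in 1; do python3 -m pendant '[0,0,1,0,0,0,0,0,0,2,0,0,0,0,0,0,2,0,0,0,0]'; python3 -m pendant '[0,0,1,0,0,0,0,0,0,2,0,0,0,0,0,0,2,0,0,0,0]'; python3 go.py; done
```

```text
t: 8.35
eef_pos: [458.0, -285.8, 1.2]
eef_rot: [-180.0, 0.0, 171.3]
ft_force: [0.6, 0.1, 0.9]
opening: -0.0
t: 8.6
eef_pos: [458.0, -285.8, -0.8]
eef_rot: [-180.0, 0.0, 171.3]
ft_force: [0.7, 0.1, 2.6]
opening: 0.2
8.6 [ 458.  -285.8   -0.8] [-1.7999e+02  1.0000e-02  1.7129e+02] [0.68 0.12 2.58] 0.24778804472948773
```

Contact: 2.6 N at TCP z -0.8. By the plate's spring rate that puts the surface at TCP z ≈ 1.4, so the real tip is about 30.6 mm above the reported TCP. I'll press 1 mm more to be sure, then lift.

```bash
python3 -m pendant '[0,0,1,0,0,0,0,0,0,1,0,0,0,0,0,0,1,0,0,0,0]'; python3 go.py;  python3 -m pendant '[0,0,-5,0,0,0,0,0,0,-20,0,0,0,0,0,0,-50,0,0,0,0,0,0,-90,0,0,0,0,0,0,-100,0,0,0,0,0,0,-100,0,0,0,0]'; python3 go.py 504.6,-40,100 504.6,-40,55 516,33,70
python3 - <<'E'
from h import *
from plant import r
for n in("side","top"):
    s=r.snapshot(n);h=cv2.cvtColor(s["frame"],cv2.COLOR_RGB2HSV)
    m=(h[...,0]>12)&(h[...,0]<28)&(h[...,1]>150)&(h[...,2]>100)
    print(n,[(A,c.round(1),ray(s,c,32).round(1)) for A,bx,c in cents(s,m) if A<500])
E
```

```text
t: 8.85
eef_pos: [458.0, -285.7, -1.8]
eef_rot: [-180.0, 0.0, 171.3]
ft_force: [0.3, 0.0, 3.2]
opening: 0.0
8.85 [ 458.  -285.7   -1.8] [-1.8000e+02  1.0000e-02  1.7128e+02] [0.27 0.02 3.23] 0.004958991777826503
t: 9.35
eef_pos: [459.3, -286.7, 101.4]
eef_rot: [-179.9, 0.3, 171.3]
ft_force: [0.3, -0.0, -0.2]
opening: 0.0
504.6,-40,100 [ -7.4 250.7   0.8]
504.6,-40,55 [ -7.2 250.8  45.8]
516,33,70 [ -7.5 324.6  30.6]
9.35 [ 459.3 -286.7  101.4] [-179.85    0.28  171.29] [ 0.33 -0.   -0.25] 0.0019182373283633267
side [(np.int32(153), array([311.9, 160.9]), array([ 459.5, -285.7,   32. ])), (np.int32(102), array([214.7, 335.5]), array([633. , 287.4,  32. ]))]
top [(np.int32(39), array([336.4,  25.5]), array([ 968.4, -187.7,   32. ])), (np.int32(196), array([296.9,  28.7]), array([962.6, -92.6,  32. ])), (np.int32(366), array([138.4,  33.6]), array([960.3, 286.6,  32. ])), (np.int32(383), array([143.8,  67.2]), array([873.1, 271.2,  32. ])), (np.int32(172), array([292.3,  63.2]), array([873.2, -78.8,  32. ])), (np.int32(60), array([385.6, 233.6]), array([ 464.3, -269.6,   32. ]))]
```

The pod hasn't moved: the plate still reads (459.5,-285.7). Taking the tip offset into account, the square key should meet the tip at TCP z ≈ 37. I go over it next.

```bash
python3 -m pendant '[-8,40,0,0,0,0,0,-8,80,0,0,0,0,0,-8,120,0,0,0,0,0,-8,160,0,0,0,0,0,-8,200,0,0,0,0,0,-8,235,0,0,0,0,0,-8,250.5,0,0,0,0,0,-8,250.5,0,0,0,0,0,-8,250.5,25,0,0,0,0,-8,250.5,48,0,0,0,0,-8,250.5,56,0,0,0,0,-8,250.5,56,0,0,0,0,-8,250.5,56,0,0,0,0]'; python3 go.py 505.5,-40.5,37
python3 - <<'E'
from plant import r
import cv2,numpy as np
b=r.snapshot("side")["frame"][130:250,230:350]
a=r.snapshot("top")["frame"][150:270,220:340]
cv2.imwrite("pics/k1.png",np.hstack([cv2.resize(x,(400,400),interpolation=cv2.INTER_CUBIC) for x in(b,a)])[:,:,::-1])
E
```

```text
t: 10.53
eef_pos: [503.5, -39.8, 42.0]
eef_rot: [-180.0, -0.1, 171.2]
ft_force: [0.4, 0.6, 0.1]
opening: 0.0
505.5,-40.5,37 [-2.1 -0.4  4.9]
10.5333 [503.5 -39.8  42. ] [-1.8000e+02 -8.0000e-02  1.7125e+02] [0.45 0.57 0.1 ] 0.03224741870040407
```

View pics/k1.png

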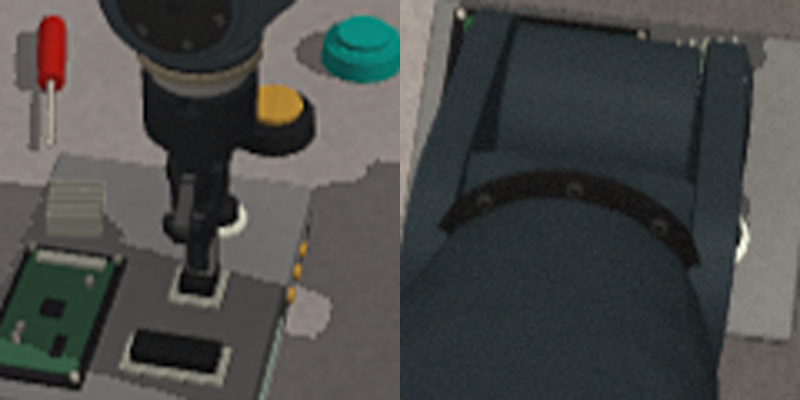

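Run:
```python
from h import *
from plant import r
S=r.snapshot("side");R=np.array(S["R"]);t=np.array(S["t"])
x0,y0=265,185
im=cv2.convertScaleAbs(cv2.resize(S["frame"][y0:y0+50,x0:x0+50,::-1],(600,600),interpolation=cv2.INTER_CUBIC),alpha=3,beta=10)
yw=np.radians(-8.7);ex=np.array([np.cos(yw),np.sin(yw),0]);ey=np.array([-np.sin(yw),np.cos(yw),0])
def pt(X,col):
    c=R@np.array(X)+t;p=(S["fx"]*c[0]/c[2]+S["cx"],S["fy"]*c[1]/c[2]+S["cy"])
    cv2.circle(im,(int((p[0]-x0+.5)*12),int((p[1]-y0+.5)*12)),4,col,2)
o=np.array([505.5,-40.5,68])
for a,b in((0,0),(13,13),(13,-13),(-13,13),(-13,-13)): pt(o+a*ex+b*ey,(0,0,255))
p=r.state()["eef_pos"]+[0,0,30.6]
for a,b in((0,0),(11,7),(-11,7)): pt(p+a*ex+b*ey,(0,255,0))
cv2.imwrite("pics/k2.png",im)
```

```text
(no output)
```

View pics/k2.png

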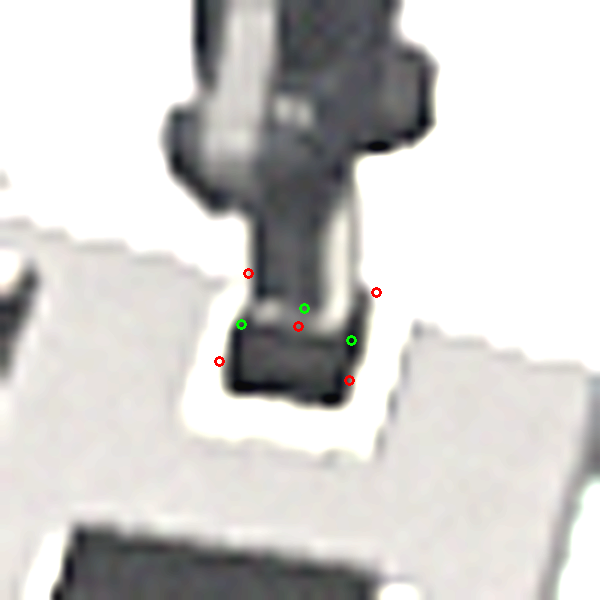

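The tip's front edge is at rows 320–330 and columns 250–350, inside the key face, which spans rows 275–375 and columns 220–375. I'll shift 2–3 mm towards the centre, then press in steps.

```bash
python3 -m pendant '[-2,3,0,0,0,0,0,-2,3,2,0,0,0,0,-2,3,4,0,0,0,0,-2,3,6,0,0,0,0,-2,3,6,0,0,0,0]';python3 -m pendant '[0,0,1,0,0,0,0,0,0,2,0,0,0,0,0,0,3,0,0,0,0,0,0,3,0,0,0,0]';python3 go.py
```

```text
t: 11.1
eef_pos: [506.4, -36.6, 36.0]
eef_rot: [180.0, 0.0, 171.3]
ft_force: [-0.1, -0.3, 0.7]
opening: 0.1
t: 11.43
eef_pos: [506.3, -36.6, 33.1]
eef_rot: [180.0, 0.0, 171.3]
ft_force: [0.8, -0.6, -0.9]
opening: -0.2
11.4333 [506.3 -36.6  33.1] [1.8000e+02 1.0000e-02 1.7129e+02] [ 0.82 -0.58 -0.86] -0.24515779228161508
```

```bash
cat > look.py <<'E'
from h import *
from plant import r
import sys
x0,y0,n=int(sys.argv[2]),int(sys.argv[3]),int(sys.argv[4])
S=r.snapshot("side")
im=cv2.convertScaleAbs(cv2.resize(S["frame"][y0:y0+n,x0:x0+n,::-1],(600,600),interpolation=cv2.INTER_CUBIC),alpha=3,beta=10)
cv2.imwrite(sys.argv[1],im)
E
python3 look.py pics/k3.png 265 185 50; python3 -m pendant '[0,0,1,0,0,0,0]';python3 -m pendant '[0,0,1,0,0,0,0]';python3 -m pendant '[0,0,1,0,0,0,0]'
```

```text
t: 11.57
eef_pos: [506.2, -36.7, 32.2]
eef_rot: [-180.0, -0.0, 171.3]
ft_force: [-0.3, 0.9, 3.2]
opening: -0.1
t: 11.65
eef_pos: [506.2, -36.6, 31.2]
eef_rot: [-180.0, 0.0, 171.3]
ft_force: [0.3, -0.1, 2.6]
opening: -0.4
t: 11.73
eef_pos: [506.2, -36.7, 30.1]
eef_rot: [-180.0, -0.0, 171.3]
ft_force: [-0.0, 1.4, 2.0]
opening: 0.3
```

View pics/k3.png

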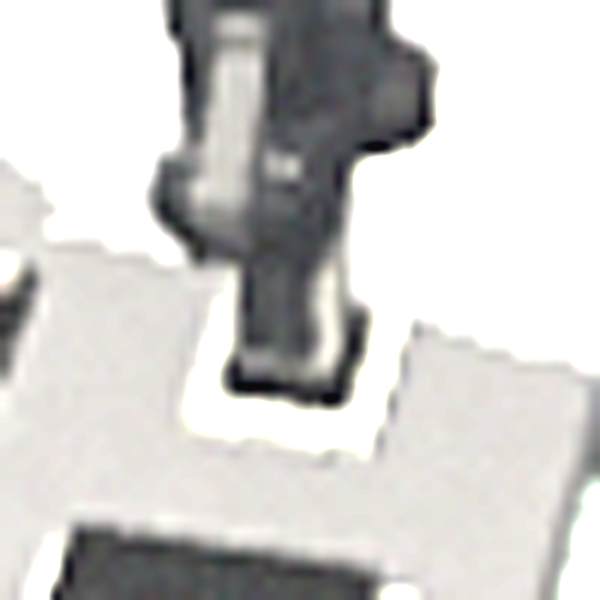

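The key is going down at about 3 N while it moves. I continue to just short of the bottom stop.

```bash
python3 -m pendant '[0,0,1,0,0,0,0]';python3 -m pendant '[0,0,0.7,0,0,0,0]';python3 -m pendant '[0,0,0.5,0,0,0,0]';python3 -m pendant '[0,0,0.5,0,0,0,0,0,0,0.5,0,0,0,0]'
```

```text
t: 11.82
eef_pos: [506.2, -36.6, 29.1]
eef_rot: [-180.0, -0.0, 171.3]
ft_force: [0.1, 0.1, 2.5]
opening: 0.1
t: 11.9
eef_pos: [506.2, -36.7, 28.4]
eef_rot: [-180.0, -0.0, 171.3]
ft_force: [-0.1, -0.9, 2.8]
opening: 0.2
t: 11.98
eef_pos: [506.2, -36.7, 27.9]
eef_rot: [-180.0, -0.0, 171.3]
ft_force: [-1.0, 0.2, 7.0]
opening: -0.0
t: 12.15
eef_pos: [506.3, -36.6, 27.8]
eef_rot: [-180.0, 0.0, 171.3]
ft_force: [-1.1, 0.8, 8.1]
opening: -0.1
```

The force rises to 8 N at TCP z 27.8: bottom stop reached. I lift and go over the bar key.

```bash
python3 -m pendant '[0,0,-5,0,0,0,0,0,0,-20,0,0,0,0,0,0,-40,0,0,0,0,0,0,-45,0,0,0,0,0,25,-45,0,0,0,0,0,55,-45,0,0,0,0,0,71,-45,0,0,0,0,0,71,-45,0,0,0,0,0,71,-45,0,0,0,0]'; python3 go.py 516.5,33.5,42; python3 look.py pics/k4.png 240 180 70
```

```text
t: 12.9
eef_pos: [516.7, 33.9, 72.1]
eef_rot: [-180.0, -0.0, 171.4]
ft_force: [-0.6, -0.6, 0.6]
opening: 0.2
516.5,33.5,42 [ 0.1 -0.5 30.1]
12.9 [516.7  33.9  72.1] [-1.7999e+02 -3.0000e-02  1.7138e+02] [-0.58 -0.63  0.57] 0.15837340602986824
```

View pics/k4.png

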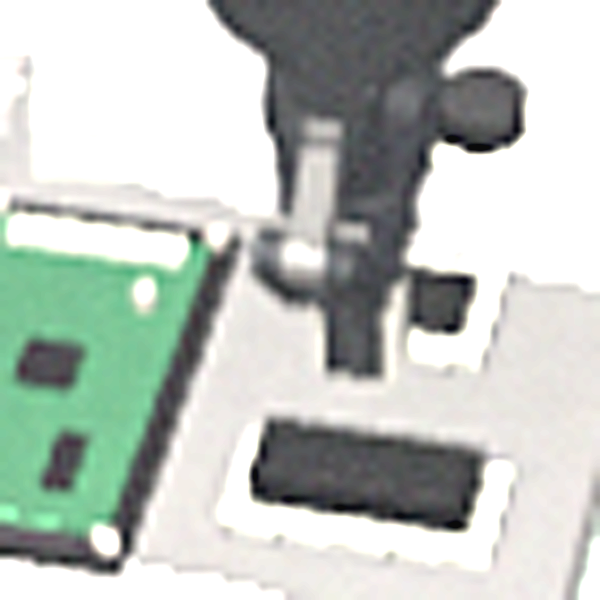

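The square key is clearly down in its collar, and the tip (column 358) lines up with the bar's centre (column 368). I go down onto it.

```bash
python3 -m pendant '[0,0,15,0,0,0,0,0,0,28,0,0,0,0,0,0,31,0,0,0,0,0,0,31,0,0,0,0,0,0,31,0,0,0,0]'; python3 look.py pics/k5.png 255 195 50
```

```text
t: 13.37
eef_pos: [517.0, 33.0, 41.7]
eef_rot: [-180.0, -0.0, 171.2]
ft_force: [-0.2, 0.2, 0.0]
opening: 0.4
```

View pics/k5.png

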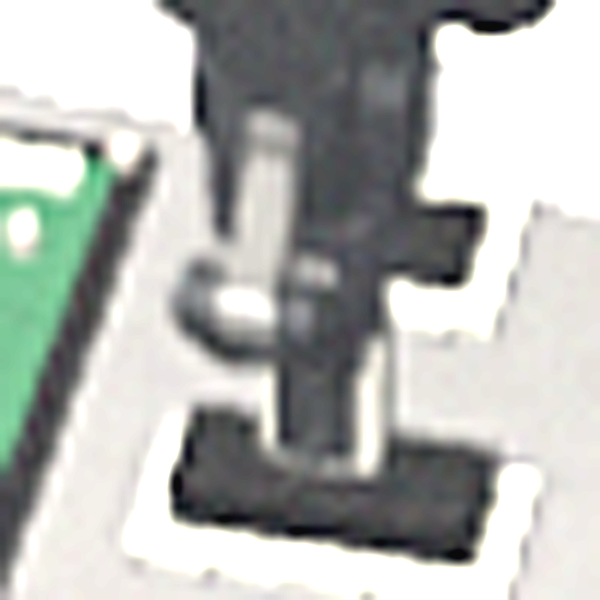

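The tip, at crop (325,465), is over the middle of the bar's face. I press in steps.

```bash
python3 -m pendant '[0,0,2,0,0,0,0,0,0,4,0,0,0,0,0,0,6,0,0,0,0,0,0,8,0,0,0,0]';python3 -m pendant '[0,0,1.5,0,0,0,0,0,0,3,0,0,0,0]';python3 -m pendant '[0,0,1,0,0,0,0]';python3 -m pendant '[0,0,0.7,0,0,0,0]';python3 -m pendant '[0,0,0.5,0,0,0,0,0,0,0.5,0,0,0,0]'
```

```text
t: 13.75
eef_pos: [517.3, 33.5, 33.7]
eef_rot: [-180.0, 0.1, 171.3]
ft_force: [-0.7, -1.1, 2.5]
opening: 0.0
t: 13.92
eef_pos: [517.4, 33.5, 30.6]
eef_rot: [-180.0, 0.1, 171.3]
ft_force: [0.1, -1.9, 2.7]
opening: 0.2
t: 14.0
eef_pos: [517.3, 33.5, 29.5]
eef_rot: [-180.0, 0.0, 171.3]
ft_force: [2.1, -1.7, 2.7]
opening: 0.2
t: 14.08
eef_pos: [517.3, 33.5, 28.8]
eef_rot: [180.0, 0.0, 171.3]
ft_force: [1.7, -1.6, 2.5]
opening: -0.2
t: 14.25
eef_pos: [517.0, 33.6, 28.2]
eef_rot: [180.0, 0.0, 171.3]
ft_force: [0.8, -0.5, 2.4]
opening: 0.1
```

```bash
python3 -m pendant '[0,0,0.5,0,0,0,0,0,0,0.5,0,0,0,0]';python3 -m pendant '[0,0,-5,0,0,0,0,0,0,-25,0,0,0,0,0,0,-60,0,0,0,0,0,0,-100,0,0,0,0,0,0,-130,0,0,0,0,0,0,-130,0,0,0,0]'; python3 -m pendant '[0,40,0,0,0,0,0,0,80,0,0,0,0,0,0,120,0,0,0,0,0,0,160,0,0,0,0,0,0,200,0,0,0,0,0,40,240,0,0,0,0,0,80,270,0,0,0,0,0,80,270,0,0,0,0,0,80,270,0,0,0,0,0]';python3 - <<'E'
from h import *
from plant import r
for n in("side","top"):
    s=r.snapshot(n);pickle.dump(s,open(n+"3.pkl","wb"));cv2.imwrite(f"pics/f_{n}.png",s["frame"][:,:,::-1])
    h=cv2.cvtColor(s["frame"],cv2.COLOR_RGB2HSV)
    m=(h[...,0]>12)&(h[...,0]<28)&(h[...,1]>150)&(h[...,2]>100)
    print(n,[(c.round(1),ray(s,c,32).round(1)) for A,bx,c in cents(s,m) if A<500])
x0,y0=260,175
a,b=[cv2.resize(pickle.load(open(f,"rb"))["frame"][y0:y0+80,x0:x0+60],(390,520),interpolation=cv2.INTER_CUBIC) for f in("side.pkl","side3.pkl")]
cv2.imwrite("pics/f_cmp.png",cv2.convertScaleAbs(np.hstack([a,b])[:,:,::-1],alpha=2,beta=10))
E
```

```text
t: 14.42
eef_pos: [517.1, 33.6, 27.9]
eef_rot: [180.0, 0.0, 171.3]
ft_force: [1.4, -0.6, 3.3]
opening: -0.0
t: 14.92
eef_pos: [519.3, 33.7, 163.5]
eef_rot: [179.9, 0.4, 171.3]
ft_force: [-0.3, 0.4, 1.3]
opening: 0.1
t: 15.67
eef_pos: [475.1, 315.3, 157.0]
eef_rot: [-179.9, -0.2, 171.5]
ft_force: [1.1, 0.8, 0.4]
opening: -0.1
side [(array([213.6, 336. ]), array([635. , 288.8,  32. ]))]
top [(array([393.3, 235.7]), array([ 459.2, -285.9,   32. ]))]
```

View pics/f_cmp.png

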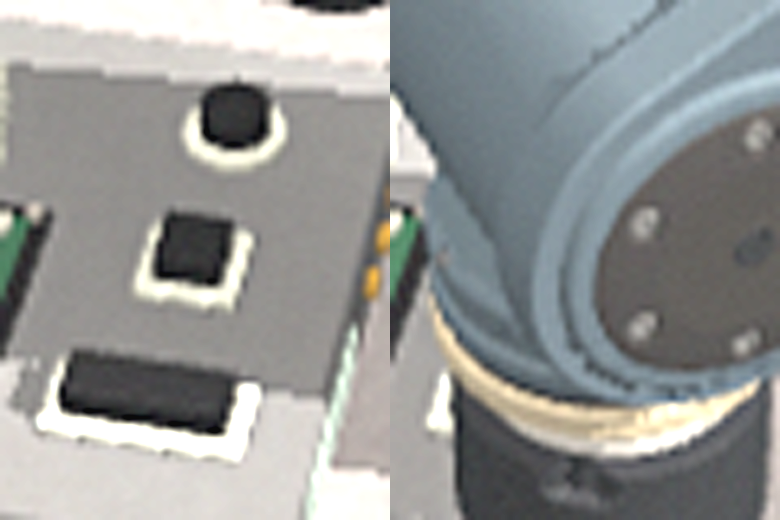

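View pics/f_top.png

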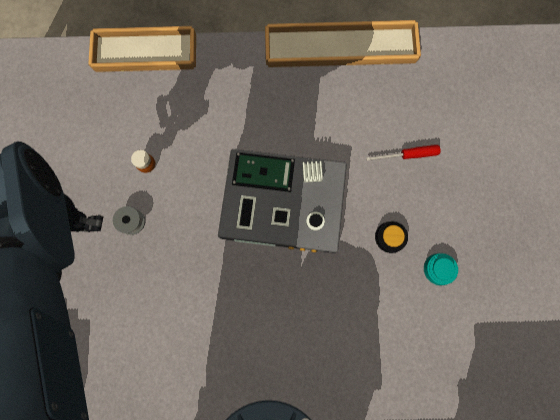

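View pics/f_side.png

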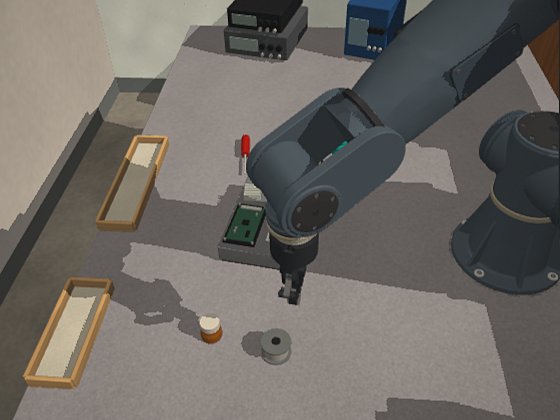

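The top view shows the pod and all the bystanders in place. The arm blocks the side view of the keys, so I back away towards the start to check them.

```bash
python3 -m pendant '[35,15,0,0,0,0,0,70,30,0,0,0,0,0,105,45,0,0,0,0,0,140,60,0,0,0,0,0,175,75,0,0,0,0,0,210,90,0,0,0,0,0,240,100,0,0,0,0,0,270,110,0,0,0,0,0,270,110,0,0,0,0,0,270,110,0,0,0,0,0,270,110,0,0,0,0,0]';python3 - <<'E'
from h import *
from plant import r
s=r.snapshot("side");pickle.dump(s,open("side3.pkl","wb"));cv2.imwrite("pics/g_side.png",s["frame"][:,:,::-1])
x0,y0=260,175
a,b=[cv2.resize(pickle.load(open(f,"rb"))["frame"][y0:y0+80,x0:x0+60],(390,520),interpolation=cv2.INTER_CUBIC) for f in("side.pkl","side3.pkl")]
cv2.imwrite("pics/g_cmp.png",cv2.convertScaleAbs(np.hstack([a,b])[:,:,::-1],alpha=2,beta=10))
A=pickle.load(open("top.pkl","rb"));B=pickle.load(open("top3.pkl","rb"))
for S in(pickle.load(open("side.pkl","rb")),s):
    h=cv2.cvtColor(S["frame"],cv2.COLOR_RGB2HSV)
    print([(A,bx,c.round(1)) for A,bx,c in cents(S,h[...,2]<45) if 265<c[0]<305 and 180<c[1]<250])
st=r.state();print(st["t"],st["eef_pos"],abs(st["qd"]).max())
E
```

```text
t: 16.68
eef_pos: [229.6, 461.6, 157.6]
eef_rot: [-180.0, 0.0, 171.2]
ft_force: [-0.1, -0.9, 0.7]
opening: -0.2
[(np.int32(90), (np.int32(291), np.int32(188), np.int32(11), np.int32(10)), array([295.6, 192.2])), (np.int32(109), (np.int32(284), np.int32(207), np.int32(12), np.int32(12)), array([289.2, 212.7])), (np.int32(249), (np.int32(269), np.int32(229), np.int32(28), np.int32(13)), array([282.1, 234.9]))]
[(np.int32(86), (np.int32(291), np.int32(188), np.int32(10), np.int32(10)), array([295.5, 192.4])), (np.int32(69), (np.int32(284), np.int32(211), np.int32(11), np.int32(8)), array([289.1, 214.5])), (np.int32(161), (np.int32(269), np.int32(232), np.int32(27), np.int32(10)), array([282.2, 236.6]))]
16.7333 [229.8444044  461.57733284 157.6641932 ] 0.3843126285522615
```

View pics/g_cmp.png

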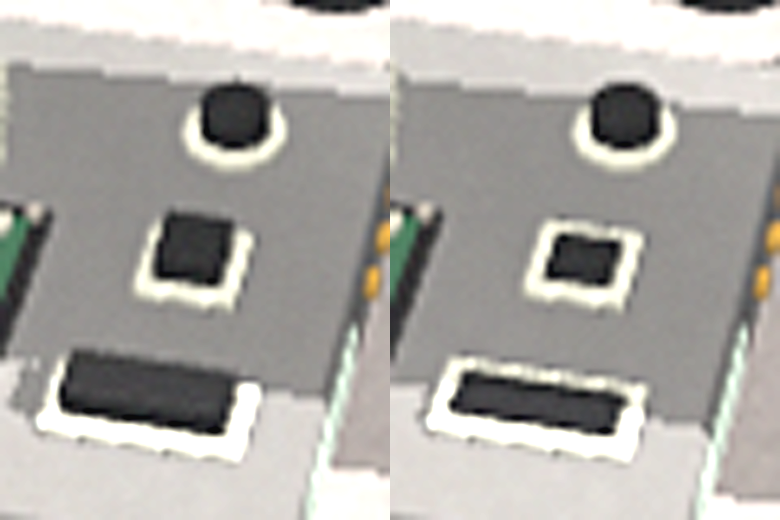

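View pics/g_side.png

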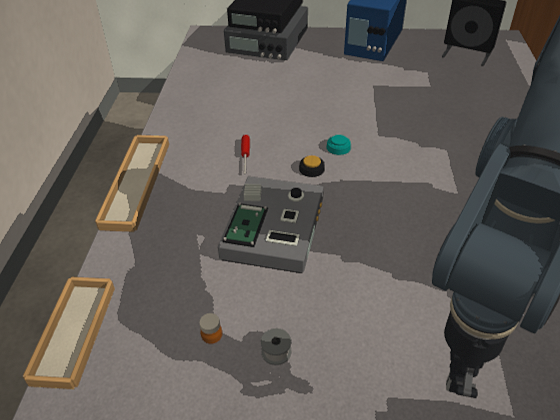

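Comparing before and after, the square and bar keys are both well down (their top edges are 4 px and 3 px lower), and the round key is unchanged. Everything else is in place and the hand is clear, so I hand the job in.

```bash
python3 -c "
from plant import r
print(r.job_done())"
```

```text
the job is handed in; nothing more can be done
None
```

With shut fingertips I touched the earthing pod's brass plate, then pressed the square key and then the bar key. I handed the job in at about 17 s of the 43 s allowed; no verdict was reported.

**Forces:**

| Step | Contact force | Where it ended |
|---|---|---|
| Earth plate | 3.2 N | about 3 mm down |
| Square key | about 3 N while moving, 8 N at the end | bottom stop |
| Bar key | about 3 N | same height as the square key's stop to within 0.1 mm, but with no clear force rise there |

**Last checks:**
- **Keys:** the square and bar keys are visibly well down in the before-and-after pictures, and the round key is still up.
- **Pod:** the brass plate's position came out within 0.5 mm of where it was at the start, and the turquoise look-alike was never touched.
- **Bystanders:** I compared these only by eye, and they appear unmoved.
- **Hand:** it ended clear of everything, at (230, 462, 158).

**Disagreement:** the real fingertips ended about 30 mm above the reported TCP. The side view showed this, and the missing contact at the nominal plate height confirmed it. I found the plate by small force-watched steps instead and used that offset for both keys.

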